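# Press the lantern pane home behind the jig's lip

### The job

Lift the lid off the biscuit tin by its knob and set it down gently, knob up, on the round cork mat. Then take the glass pane out of the tin, slide it upright down behind the metal lip of the soldering jig, about midway along it, and press it gently down until the sprung ledge at the bottom is fully down. Finish while still gripping the pane and holding it pressed home, ready for soldering; do not let go, and leave the reel, bottle and mug alone.

Things in the scene. Friction and masses are not known exactly. Their poses are not given: they have to be found in the camera images.
- tin: Open round cream biscuit tin, fixed, 190 mm across, 110 mm high, wall and floor 4 mm. Origin: centre of its underside, on the table. On its floor a fixed wooden block, 42 mm (x) by 90 mm (y), top 34 mm above the table, with a 10 mm wide slot along the tin's y through its middle down to the floor, in which the pane stands.
- lid: Loose round cream lid, 0.18 to 0.33 kg, on the tin at the start: disc 194 mm across, 4 mm thick, over a plug 168 mm across, 5 mm deep, that sits inside the rim. On top in the middle a wooden knob 26 mm across, from 15 to 41 mm above the origin, on a thin neck. Origin: centre of the plug's underside, 105 mm above the table at the start; z up through the knob.
- knob (a point): Centre of the lid's knob, 28 mm above the lid's origin.
- mat: Round cork mat 220 mm across, 4 mm thick, fixed flat on the table. Origin: centre of its underside.
- pane: Loose upright pane of pale opal glass, copper-foiled edges, 8 mm thick (x), 60 mm wide (y), 90 mm high (z), 0.08 to 0.15 kg; front and back alike. Starts standing in the tin's slot under the lid, bottom edge 4 mm and top edge 94 mm above the table (16 mm below the rim); may lean a little. Origin: middle of its bottom edge.
- jig: Soldering jig, fixed: plywood board 100 mm (x) by 140 mm (y) by 10 mm, carrying along its y a wooden back fence and, on its -x side (robot side), a thin aluminium lip, both 110 mm long, with an open-ended 12 mm slot between them (fence face x = +6 mm, lip face x = -6 mm). Pane goes in with its width along y. Origin: centre of the board's underside.
- slot (a point): Middle of the slot's mouth, 54 mm above the jig's origin, x = y = 0 there: height of the lip's top. The lip is straight up to 44 mm above the table and flares out to -x from there, so the mouth is about 20 mm wide. The fence behind is taller, 70 mm above the table, so a pane can be felt against it before it goes down.
- seat (a joint): Travel of the sprung brass ledge at the bottom of the slot (100 mm long): 0 = up, its top 28 mm above the table; 0.008 m = fully down on a firm stop, 20 mm above the table (the pane's top edge is then 110 mm above the table). Springs back; yields from about 3 N, fully down at about 10 N.
- reel: Bystander: loose metal solder reel, 56 mm across, 40 mm high, beyond the work. Origin: centre of its underside.
- flux: Bystander: small loose white flux bottle, 44 mm across, 90 mm high. Origin: centre of its underside.
- mug: Bystander: loose white mug, 80 mm across, 90 mm high. Origin: centre of its underside.
Not all that is in view belongs to the job. Of the things like the lid, leave any that is pink; of the rest the larger one is meant.

How it is judged:
On the way, in this order (a step that is already met when the one before it is completed fails the run):
1. the lid lies knob up on the cork mat, released (horizontal distance between lid and mat below 0.04 m and height (world z) of lid below 0.012 m and angle between lid's own z axis and vertical below 0.1 rad and contact force between the fingers and lid below 0.05 N), for 0.2 s.
2. the gripped pane has been lifted out of the tin (height (world z) of pane above 0.11 m and contact force between the fingers and pane above 1 N), for 0.1 s.
At the end, for the whole second after the job is handed in: Lid released, knob up and flat on the cork mat (centre within 40 mm of its centre). Pane at rest upright in the slot behind the lip, within 20 mm of the slot's middle, gripped (over 2 N) and pressing the ledge down over 6 of its 8 mm (all of step 1 and value of joint seat above 0.006 m and x of pane in the frame of jig between -0.005 and 0.005 m and y of pane in the frame of jig between -0.02 and 0.02 m and z of pane in the frame of jig below 0.0235 m and angle between pane's own z axis and vertical below 0.15 rad and angle between the y axis of pane and the y axis of jig, either way round below 0.15 rad and linear speed of pane below 0.02 m/s and contact force between the fingers and pane above 2 N and contact force between pane and jig above 4 N); the arm keeps its last pose, push and grip.
It fails at once if the lid was dropped, not set down (loose more than 25 mm above the mat) (height (world z) of lid between 0.03 and 0.09 m and contact force between the fingers and lid below 0.01 N).
It fails at once if the glass was rammed into the jig (over 40 N) (contact force between pane and jig above 40 N).
It fails at once if the reel, bottle or mug was moved by more than 30 mm (distance of any of reel, flux, mug from where it was at the start of the episode above 0.03 m).
It also fails if it takes over 61 s, if anything falls off the work surface, if the arm or the gripper's body presses on something with over 40 N, if the wrist force passes 120 N, or if a joint passes its speed limit or range.

### The arm

A 6-joint arm with a two-finger parallel gripper is mounted at the origin on the work surface. World frame = base frame: x ahead of the robot, y to its left, z up, the work surface at z = 0. Lengths are in m, angles in rad, forces in N, time in s.
With the tool pointing down it reaches from about 0.275 to 0.85 m from the base axis. Payload 19 kg.
Tool frame: the origin (TCP) lies midway between the tips of the shut fingers; the grasp point (between the pads) lies 19 mm behind it; z points along the fingers, y is the line along which they close (so a half turn about z gives the same grasp; the last joint's range is limited). The gripper opens to 85 mm and grips with 20 to 120 N. Pads are 22 mm wide; open, the fingers measure 114 mm over their backs; the gripper's body (76 mm by 85 mm) begins 54 mm behind the grasp point. The pads swing forward as they close: fully open they stand 13 mm farther back than shut.
Start: joints at [-1.418, 0.15, 1.437, -0, 1.554, -0.134], TCP at [0.163, -0.551, 0.231] pointing down, gripper open.
Joint ranges: [-2.8, 2.8], [-0.68, 2.1], [0.12, 2.68], [-1.39, 4.53], [0.16, 2.79], [-2.81, 2.81]. Speed limits (rad/s): [1.89, 1.89, 2.22, 3.01, 3.01, 3.01].

### API

Orientations are given as a unit quaternion [w, x, y, z].
In Python, from station import r gives the robot as it stands.
- The arm moves only by the tool carry_out, never from a script. Its argument "rows" is a list of rows, each a list of 6 numbers: the shift along the tool's x, y, z in m, then the turn, a rotation vector about the tool's x, y, z in units of 8 degrees (1.0 is 8 degrees). A call has 1 to 10 rows; each row shifts and turns the commanded pose from where the row before left it, along the tool's axes as they then stand; what a row does not reach is not made up. A row lasts 1/8 s, in which the tool goes at most 62.5 mm and 10.7 degrees, less where a joint would pass 70% of its speed; a pose out of reach is approached as far as the arm can. A call with a gripper value outside its range is refused whole. "gripper" is the closure, from 0 (fully open) to 1 (shut), set as the call begins (left out, the last holds). The fingers move at their own pace and stop on an object; the grip force is fixed at half the most. Time passes only in rows, so rows that do not move let the fingers close. It gives the time, the measured TCP pose, the force, the opening and the grip force at its end, in the units of the state.
- r.get_obs(): the state, without advancing time (a new reading comes with each control period).
- r.grab_frame(name): name is "scene" or "top"; returns the picture (480x640x3 uint8, red, green, blue); there is no depth.
- r.camera_model(name): a dict with "fov_y" (degrees; the focal length in pixels is half the picture's height over the tangent of half this angle, whatever the lens; pixels are square), "cx", "cy" (the principal point, pixels), "k1" (the pictures are not rectified: a ray, as slopes to the right and down, at radius r is drawn at 1 + k1 r^2 times it, then the intrinsics apply), "rvec" (rotation vector, rad) and "tvec" (3), from world to camera coordinates, as OpenCV has them. Camera axes: x right, y down, z forward; pixel columns grow to the right and rows downward; lengths in m; the calibration is good to about 2 mm. A picture is of the moment at which its call begins. camera_model takes no time and is no camera call.
- r.job_done(): hands the job in; it is judged then, once.
The state is a dict: "time": time; "joint_positions": joint angles; "qd": joint speeds; "tau": joint torques, N m; "position": TCP position; "tool_rot": TCP orientation; "wrist_force": force on the tool from outside, world axes, zero at the start; "torque": the same for the moment, N m; "grip_width": finger opening in m; "finger_force": force on a finger pad.
Only numpy, scipy, OpenCV 4.12 (cv2) and the standard library are available. Lean on these libraries where they do the work, as an engineer would, in place of code of your own. Each camera call takes 0.05 s, during which the arm holds its last target. There are 200 camera calls.

## Working session

There is one attempt and no reset: what is moved stays moved. The work goes in short steps, Python scripts to look and compute and a tool call to move; the robot and the scene stay as the last step left them, time stands still between calls to the robot, and variables do not carry over. Pictures are saved under pics/ and viewed, at most 10 in all, crops included, and the job is handed in when it is done.

Besides the shell and the picture viewer there is one more tool, called after ">>>" in YAML: its name, and indented under it one key for each argument. carry_out: Moves the arm, as the interface text tells. Its arguments: {"type":"object","properties":{"rows":{"type":"array"},"gripper":{"type":"number"}},"required":["rows"]}

```bash
ls; mkdir -p pics
python3 - <<'E'
from station import r
import cv2
o=r.get_obs()
print({k:o[k] for k in('time','position','tool_rot','wrist_force','grip_width')})
for n in('scene','top'):
    im=r.grab_frame(n); cv2.imwrite(f'pics/{n}0.png',im[:,:,::-1]); print(n,r.camera_model(n))
E
```

```text
pics
{'time': 0.0, 'position': array([ 0.16259923, -0.55130142,  0.23071224]), 'tool_rot': array([-5.57771714e-04,  9.89739251e-01,  1.42884232e-01, -4.97881096e-06]), 'wrist_force': array([ 1.16014825,  0.86097414, -0.33217877]), 'grip_width': 0.08499374622509454}
scene {'fov_y': 44.95658115034743, 'cx': 321.614575749154, 'cy': 251.541462789793, 'k1': -0.15307295519360892, 'rvec': array([ 1.94850267,  1.46489905, -0.64030063]), 'tvec': array([-0.23572917, -0.22420725,  1.61077462])}
top {'fov_y': 49.26462249867285, 'cx': 318.3072426186488, 'cy': 238.44204047712844, 'k1': 0.01479819488979458, 'rvec': array([ 2.16361478, -2.21010459,  0.12352505]), 'tvec': array([0.0930935 , 0.53889401, 1.3367811 ])}
```

View pics/scene0.png

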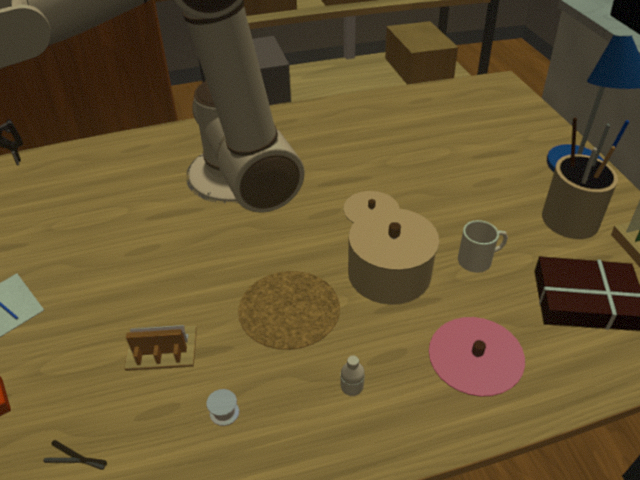

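View pics/top0.png

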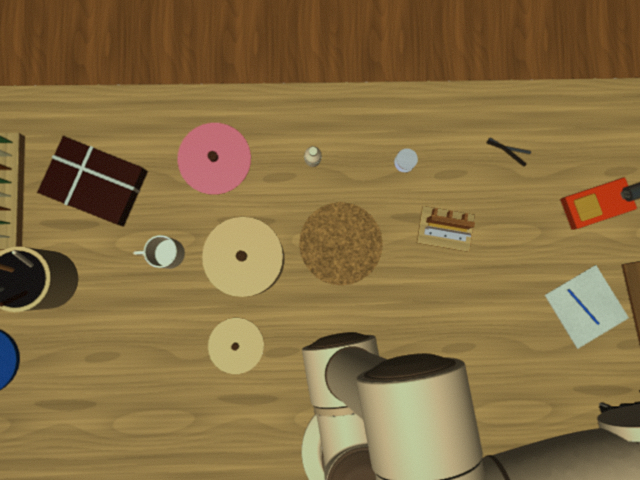

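Scene and top views: the lid candidates are
- the large cream lid on the tin, knob at scene (395,230) / top (241,256)
- a small cream lid at scene (372,204) / top (235,346)
- a pink lid at scene (479,348) / top (212,157)

I choose the large cream one. The mat is at scene (289,308) / top (341,243), and the jig at scene (160,345) / top (446,228).

```bash
cat > h.py <<'E'
import numpy as np, cv2
from station import r
class Cam:
    def __init__(s,n):
        m=r.camera_model(n); f=240/np.tan(np.radians(m['fov_y']/2))
        s.K=np.array([[f,0,m['cx']],[0,f,m['cy']],[0,0,1]]); s.d=np.array([m['k1'],0,0,0.])
        s.rv=np.array(m['rvec']); s.t=np.array(m['tvec']); s.R=cv2.Rodrigues(s.rv)[0]
        s.c=-s.R.T@s.t
    def ray(s,uv):
        p=cv2.undistortPoints(np.array(uv,float).reshape(-1,1,2),s.K,s.d)[:,0]
        return np.c_[p,np.ones(len(p))]@s.R
    def plane(s,uv,z):
        d=s.ray(uv); return s.c+d*((z-s.c[2])/d[:,2])[:,None]
    def proj(s,P):
        return cv2.projectPoints(np.array(P,float).reshape(-1,1,3),s.rv,s.t,s.K,s.d)[0][:,0]
S,T=Cam('scene'),Cam('top')
def tri(us,ut):
    a,b=S.ray([us])[0],T.ray([ut])[0]
    A=np.c_[a,-b]; k=np.linalg.lstsq(A,T.c-S.c,rcond=None)[0]
    p,q=S.c+k[0]*a,T.c+k[1]*b
    return (p+q)/2,np.linalg.norm(p-q)
def blob(mask,near):
    n,l,st,c=cv2.connectedComponentsWithStats(mask.astype(np.uint8))
    ok=[i for i in range(1,n) if st[i,4]>15]
    i=min(ok,key=lambda i:np.hypot(*(c[i]-near))); return (l==i),c[i],st[i]
E
python3 - <<'E'
from h import *
s=cv2.imread('pics/scene0.png');t=cv2.imread('pics/top0.png')
ks=blob(s.max(2)<75,(395,230));kt=blob(t.max(2)<75,(241,256))
print('knob px',ks[1],ks[2],kt[1],kt[2]);print('knob',tri(ks[1],kt[1]))
# lid disc outline in top
hsv=cv2.cvtColor(t,cv2.COLOR_BGR2HSV)
for nm,p in(('lid',(260,256)),('mat',(341,243)),('wood',(290,330)),('ply',(425,222))):print(nm,hsv[p[1]-3:p[1]+3,p[0]-3:p[0]+3].reshape(-1,3).mean(0))
hs=cv2.cvtColor(s,cv2.COLOR_BGR2HSV)
for nm,p in(('lid',(380,225)),('mat',(289,308)),('wood',(230,260))):print(nm,hs[p[1]-3:p[1]+3,p[0]-3:p[0]+3].reshape(-1,3).mean(0))
def crop(im,x,y,w,h,k=1):return cv2.resize(im[y:y+h,x:x+w],(400,300),interpolation=cv2.INTER_CUBIC)
o=np.vstack([np.hstack([crop(s,340,180,120,90),crop(t,190,220,120,90)]),np.hstack([crop(s,115,310,100,75),crop(t,400,190,100,75)])])
cv2.imwrite('pics/crop1.png',o)
E
```

```text
knob px [394.06993007 229.99300699] [389 223  11  15 143] [241.10144928 255.34782609] [237 251   9  10  69]
knob (array([0.49420006, 0.26780747, 0.13538042]), np.float64(0.0004652138595611438))
lid [ 22.88888889 101.66666667 193.36111111]
mat [ 18.5        150.19444444 133.25      ]
wood [ 20.5        130.38888889 149.77777778]
ply [ 20.88888889 128.75       150.22222222]
lid [ 20.55555556 115.         153.97222222]
mat [ 19.91666667 154.63888889 116.61111111]
wood [ 21.58333333 138.38888889 133.66666667]
```

View pics/crop1.png

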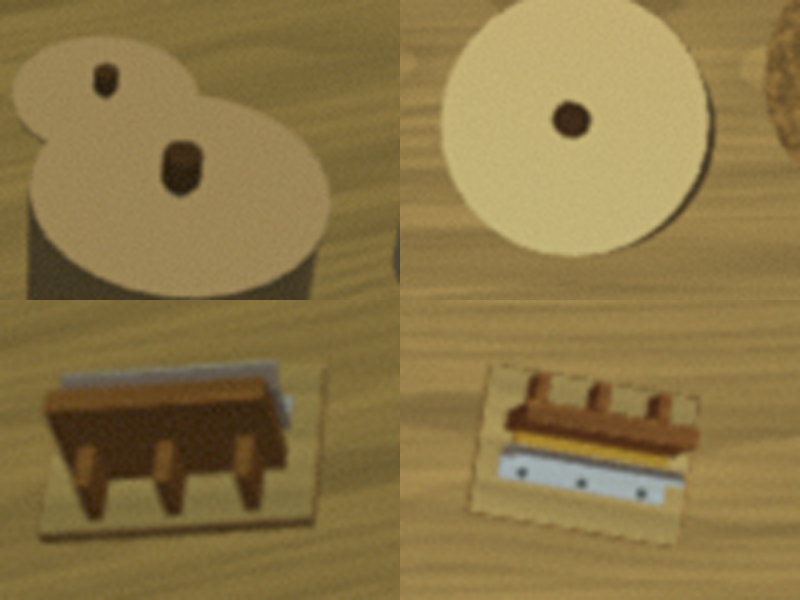

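The crop confirms the large cream lid on the tin. Its knob triangulates to z = 0.135 m against 0.133 expected, rays 0.5 mm apart. The jig's fence, lip and board corners are clear in both views.

Run:
```python
from h import *
np.set_printoptions(precision=4,suppress=True)
s=cv2.imread('pics/scene0.png');t=cv2.imread('pics/top0.png')
print('cams',S.c,T.c)
h=cv2.cvtColor(cv2.GaussianBlur(t,(5,5),0),cv2.COLOR_BGR2HSV).astype(int)
m,c,st=blob((h[...,2]>170)&(h[...,1]<125),(241,256))
print('lid area px',c,st)
def circ(mask,cam,z):
    mk=cv2.morphologyEx(mask.astype(np.uint8),cv2.MORPH_CLOSE,np.ones((9,9)));mk=cv2.morphologyEx(mk,cv2.MORPH_OPEN,np.ones((9,9)))
    k=max(cv2.findContours(mk,0,1)[0],key=cv2.contourArea)[:,0]
    P=cam.plane(k,z)[:,:2]; A=np.c_[2*P,np.ones(len(P))]; x=np.linalg.lstsq(A,(P**2).sum(1),rcond=None)[0]
    return x[:2],2*np.sqrt(x[2]+x[:2]@x[:2])
print('lid',circ(m,T,.114))
m,c,st=blob((cv2.GaussianBlur(t,(7,7),0).max(2)<141)&(np.hypot(*(np.indices(t.shape[:2])[::-1]-np.array([341,243])[:,None,None]))<60),(341,243))
print('mat top',st,circ(m,T,.004))
bs=cv2.GaussianBlur(s,(7,7),0);hs=cv2.cvtColor(bs,cv2.COLOR_BGR2HSV)
m,c,st=blob((hs[...,1]>144)&(np.hypot(*(np.indices(t.shape[:2])[::-1]-np.array([289,308])[:,None,None]))<62),(289,308))
print('mat scene',st,circ(m,S,.004))
tp=lambda x,y:(400+(x-400)/4-.4,190+(y-300)/4-.4); sp=lambda x,y:(115+x/4-.4,310+(y-300)/4-.4)
for n,a,b in(('+x-y',(40,530),(700,400)),('+x+y',(313,517),(488,363)),('-x+y',(326,365),(470,513))):print('board',n,*tri(sp(*a),tp(*b)))
B=T.plane([tp(*q) for q in((488,363),(700,400),(678,545),(470,513))],.01)
print(B,B.mean(0),np.linalg.norm(np.diff(B,axis=0),axis=1))
# fence far/near top corners
for n,a,b in(('back -y',(48,408),(697,432)),('back +y',(270,395),(510,410))):print('fence',n,*tri(sp(*a),tp(*b)))
```

```text
cams [ 1.3317 -0.1116  0.9563] [0.42   0.1151 1.3771]
lid area px [241.5176 256.383 ] [ 202  217   80   80 4820]
lid (array([0.4939, 0.2694]), np.float64(0.1884115775838879))
mat top [ 289  202  107   85 5720] (array([0.5284, 0.0232]), np.float64(0.22212852087483365))
mat scene [ 238  270  103   80 6421] (array([0.5274, 0.0226]), np.float64(0.22049280400026305))
board +x-y [ 0.5965 -0.3315  0.0139] 0.0024456034196014787
board +x+y [ 0.624  -0.1946  0.0117] 0.0014562905588582959
board -x+y [ 0.5253 -0.1779  0.0077] 0.0019034594537431656
[[ 0.6243 -0.1942  0.01  ]
 [ 0.5969 -0.334   0.01  ]
 [ 0.5011 -0.3148  0.01  ]
 [ 0.525  -0.1784  0.01  ]] [ 0.5618 -0.2554  0.01  ] [0.1425 0.0977 0.1385]
fence back -y [ 0.5687 -0.3104  0.0711] 0.0012285394511903048
fence back +y [ 0.5855 -0.1987  0.0636] 0.007480510205692003
```

>>> carry_out:
  rows:
    - [0.034, -0.043, 0, 0, 0, 0]
    - [0.034, -0.043, 0, 0, 0, 0]
    - [0.034, -0.043, 0, 0, 0, 0]
    - [0.034, -0.043, 0, 0, 0, 0]
    - [0.034, -0.043, 0, 0, 0, 0]
    - [0.034, -0.043, 0, 0, 0, 0]
    - [0.034, -0.043, 0, 0, 0, 0]
    - [0.034, -0.043, 0, 0, 0, 0]
  gripper: 0

```text
time: 1.1
position: [0.3264, -0.1429, 0.2313]
tool_rot: [0.0, 0.99, 0.143, 0.0]
wrist_force: [0.6, -0.2, 0.6]
grip_width: 0.0854
finger_force: 0.0
```

>>> carry_out:
  rows:
    - [0.034, -0.043, 0, 0, 0, 0]
    - [0.034, -0.043, 0, 0, 0, 0]
    - [0.034, -0.043, 0, 0, 0, 0]
    - [0.034, -0.043, 0, 0, 0, 0]
    - [0.034, -0.043, 0, 0, 0, 0]
    - [0.034, -0.043, 0, 0, 0, 0]
    - [0.034, -0.043, 0, 0, 0, 0]
    - [0, 0, 0, 0, 0, 0]
    - [0, 0, 0, 0, 0, 0]

```text
time: 2.22
position: [0.469, 0.2111, 0.2309]
tool_rot: [0.0, 0.99, 0.143, -0.0]
wrist_force: [-0.4, -0.4, 0.4]
grip_width: 0.0853
finger_force: 0.0
```

>>> carry_out:
  rows:
    - [0.02, -0.024, 0, 0, 0, 0]
    - [0.02, -0.024, 0, 0, 0, 0]
    - [0, 0, 0.03, 0, 0, 0]
    - [0, 0, 0.03, 0, 0, 0]
    - [0, 0, 0.03, 0, 0, 0]
    - [0, 0, 0.014, 0, 0, 0]
    - [0, 0, 0.006, 0, 0, 0]
    - [0, 0, 0, 0, 0, 0]
    - [0, 0, 0, 0, 0, 0]

```text
time: 3.35
position: [0.4945, 0.2689, 0.1223]
tool_rot: [-0.0, 0.99, 0.143, 0.001]
wrist_force: [0.4, 0.0, 0.6]
grip_width: 0.0857
finger_force: 0.0
```

>>> carry_out:
  rows:
    - [0, 0, 0, 0, 0, 0]
    - [0, 0, 0, 0, 0, 0]
    - [0, 0, 0, 0, 0, 0]
    - [0, 0, 0, 0, 0, 0]
    - [0, 0, 0, 0, 0, 0]
    - [0, 0, 0, 0, 0, 0]
    - [0, 0, 0, 0, 0, 0]
    - [0, 0, 0, 0, 0, 0]
  gripper: 1

```text
time: 4.35
position: [0.4942, 0.2689, 0.1217]
tool_rot: [-0.0, 0.99, 0.143, 0.0]
wrist_force: [-1.0, -0.7, 4.6]
grip_width: 0.0241
finger_force: 58.9
```

>>> carry_out:
  rows:
    - [0, 0, -0.004, 0, 0, 0]
    - [0, 0, -0.008, 0, 0, 0]
    - [0, 0, -0.016, 0, 0, 0]
    - [0, 0, -0.02, 0, 0, 0]
    - [0, 0, -0.016, 0, 0, 0]
    - [0, 0, 0, 0, 0, 0]
    - [0, 0, 0, 0, 0, 0]

```text
time: 5.22
position: [0.4939, 0.2687, 0.1848]
tool_rot: [0.0, 0.99, 0.143, -0.0]
wrist_force: [0.7, -0.7, -2.8]
grip_width: 0.0243
finger_force: 59.0
```

Run:
```python
from h import *
s=r.grab_frame('scene');t=r.grab_frame('top')
def crop(im,x,y,w,h):return cv2.resize(im[y:y+h,x:x+w,::-1],(400,300),interpolation=cv2.INTER_CUBIC)
cv2.imwrite('pics/c2.png',np.hstack([crop(s,280,130,200,150),crop(t,160,180,200,150)]))
```

```text
(no output)
```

View pics/c2.png

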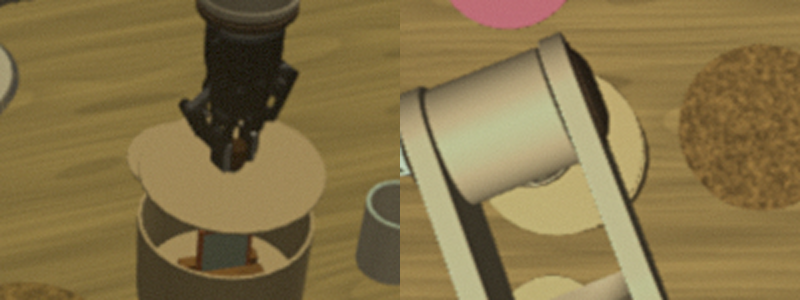

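The lid hangs level by its knob (left crop, knob at about (237,150)), and the pane stands in the tin below at (225,250). Next I carry the lid to the mat.

>>> carry_out:
  rows:
    - [-0.003, 0.016, 0, 0, 0, 0]
    - [-0.004, 0.028, 0, 0, 0, 0]
    - [-0.006, 0.037, 0, 0, 0, 0]
    - [-0.006, 0.042, 0, 0, 0, 0]
    - [-0.006, 0.042, 0, 0, 0, 0]
    - [-0.006, 0.037, 0, 0, 0, 0]
    - [-0.004, 0.028, 0, 0, 0, 0]
    - [-0.002, 0.015, 0, 0, 0, 0]
    - [0, 0, 0.02, 0, 0, 0]
    - [0, 0, 0.035, 0, 0, 0]

```text
time: 6.58
position: [0.5284, 0.023, 0.1305]
tool_rot: [0.0, 0.99, 0.143, 0.001]
wrist_force: [0.4, 0.4, -3.3]
grip_width: 0.0239
finger_force: 59.3
```

>>> carry_out:
  rows:
    - [0, 0, 0.035, 0, 0, 0]
    - [0, 0, 0.035, 0, 0, 0]
    - [0, 0, 0.02, 0, 0, 0]
    - [0, 0, 0.01, 0, 0, 0]
    - [0, 0, 0.003, 0, 0, 0]
    - [0, 0, 0, 0, 0, 0]
    - [0, 0, 0, 0, 0, 0]

```text
time: 7.45
position: [0.5284, 0.0233, 0.0281]
tool_rot: [0.0, 0.99, 0.143, 0.001]
wrist_force: [-0.4, -0.2, -1.7]
grip_width: 0.0243
finger_force: 59.2
```

>>> carry_out:
  rows:
    - [0, 0, 0.002, 0, 0, 0]
    - [0, 0, 0.002, 0, 0, 0]
    - [0, 0, 0.001, 0, 0, 0]
    - [0, 0, 0, 0, 0, 0]

```text
time: 7.95
position: [0.5279, 0.0233, 0.0222]
tool_rot: [-0.0, 0.99, 0.143, -0.0]
wrist_force: [0.1, 0.2, -2.9]
grip_width: 0.0242
finger_force: 59.2
```

>>> carry_out:
  rows:
    - [0, 0, 0.001, 0, 0, 0]
    - [0, 0, 0, 0, 0, 0]

```text
time: 8.2
position: [0.5279, 0.0234, 0.0213]
tool_rot: [-0.0, 0.99, 0.143, -0.0]
wrist_force: [1.2, 0.0, -3.3]
grip_width: 0.0242
finger_force: 59.2
```

>>> carry_out:
  rows:
    - [0, 0, 0.001, 0, 0, 0]
    - [0, 0, 0, 0, 0, 0]

```text
time: 8.45
position: [0.528, 0.0234, 0.0207]
tool_rot: [-0.0, 0.99, 0.143, 0.0]
wrist_force: [-4.1, 0.5, 4.1]
grip_width: 0.0241
finger_force: 60.3
```

>>> carry_out:
  rows:
    - [0, 0, 0.001, 0, 0, 0]
    - [0, 0, 0, 0, 0, 0]

```text
time: 8.7
position: [0.5281, 0.0234, 0.0206]
tool_rot: [0.0, 0.99, 0.143, 0.0]
wrist_force: [-11.6, 0.1, 21.8]
grip_width: 0.0242
finger_force: 62.1
```

Contact is at z = 0.0207, as predicted. I release and rise.

>>> carry_out:
  rows:
    - [0, 0, -0.001, 0, 0, 0]
    - [0, 0, 0, 0, 0, 0]
    - [0, 0, 0, 0, 0, 0]
    - [0, 0, 0, 0, 0, 0]
    - [0, 0, 0, 0, 0, 0]
    - [0, 0, 0, 0, 0, 0]
  gripper: 0

```text
time: 9.45
position: [0.528, 0.0234, 0.0203]
tool_rot: [-0.0, 0.99, 0.143, -0.0]
wrist_force: [0.2, -0.7, -0.0]
grip_width: 0.0854
finger_force: 0.0
```

>>> carry_out:
  rows:
    - [0, 0, -0.02, 0, 0, 0]
    - [0, 0, -0.04, 0, 0, 0]
    - [0, 0, -0.06, 0, 0, 0]
    - [0, 0, -0.06, 0, 0, 0]
    - [-0.03, -0.03, -0.04, 0, 0, 0]
    - [-0.05, 0, 0, 0, 0, 0]
    - [-0.05, 0, 0, 0, 0, 0]
    - [-0.05, 0, 0, 0, 0, 0]

```text
time: 10.45
position: [0.3453, 0.0011, 0.2402]
tool_rot: [0.0, 0.99, 0.143, 0.0]
wrist_force: [-0.6, -1.0, 0.9]
grip_width: 0.0853
finger_force: 0.0
```

Run:
```python
from h import *
s=r.grab_frame('scene');t=r.grab_frame('top')
cv2.imwrite('pics/s3.png',s[:,:,::-1]);cv2.imwrite('pics/t3.png',t[:,:,::-1])
def crop(im,x,y,w,h):return cv2.resize(im[y:y+h,x:x+w,::-1],(400,300),interpolation=cv2.INTER_CUBIC)
cv2.imwrite('pics/c3.png',np.vstack([np.hstack([crop(s,340,200,120,90),crop(t,182,211,120,90)]),np.hstack([crop(s,220,250,160,120),crop(t,220,160,240,180)])]))
```

```text
(no output)
```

View pics/c3.png

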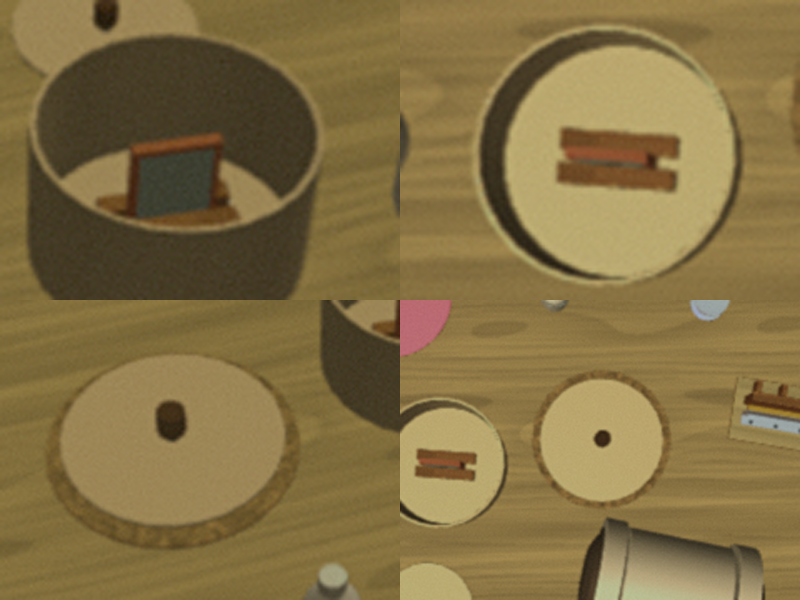

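The lid lies flat, centred and knob up on the mat (lower crops). The pane stands in the tin's block slot, with its top edge at scene crop (133..221, 142) and top crop (568..650, 153). Now I measure the pane's top edge and yaw.

Run:
```python
from h import *
np.set_printoptions(precision=4,suppress=True)
s=cv2.imread('pics/s3.png');t=cv2.imread('pics/t3.png')
def crop(im,x,y,w,h,W,H):return cv2.resize(im[y:y+h,x:x+w],(W,H),interpolation=cv2.INTER_CUBIC)
a=crop(s,365,232,50,37,800,592)[:300+292:1]
o=np.hstack([crop(s,372,235,40,40,400,400),crop(t,224,243,50,50,400,400)])
h=cv2.cvtColor(t,cv2.COLOR_BGR2HSV)[243:275,224:272].astype(int)
print('copper sample',h[258-243,240-224],'wood',h[251-243,240-224],h[264-243,240-224])
blk=(h[...,1]>135)&(h[...,2]<150)
n,l,st,c=cv2.connectedComponentsWithStats(blk.astype(np.uint8))
for i in range(1,n):
    if st[i,4]>20:
        p=np.argwhere(l==i)[:,::-1]+[224,243]; P=T.plane(p,.034)[:,:2]; w,v=np.linalg.eigh(np.cov(P.T)); print(st[i],P.mean(0),'minor axis',v[:,0],'len',np.sqrt(w*12))
cv2.imwrite('pics/c4.png',o)
```

```text
copper sample [ 12 153 132] wood [ 15 173 115] [ 15 171 116]
[  5   7  36  18 509] [0.4925 0.2667] minor axis [-0.9952  0.0977] len [0.0437 0.0871]
```

View pics/c4.png

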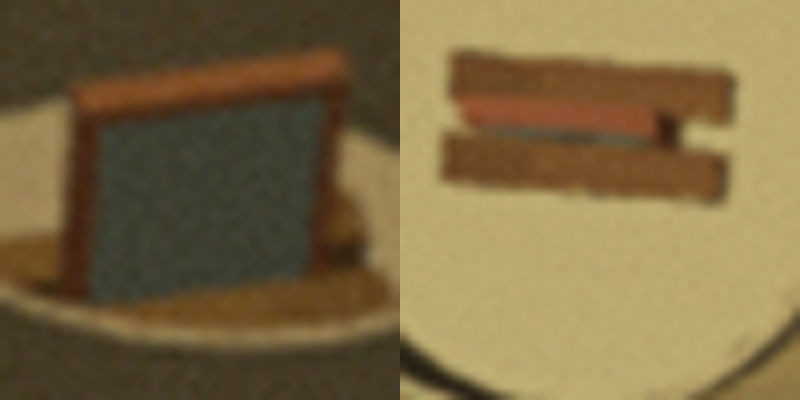

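Left: the pane's top edge runs from (78,100) to (343,65). Right: it runs from (468,110) to (658,124). Triangulating both ends.

Run:
```python
from h import *
np.set_printoptions(precision=4,suppress=True)
sp=lambda x,y:(372+x/10-.45,235+y/10-.45); tp=lambda x,y:(224+(x-400)/8-.45,243+y/8-.45)
a,e=tri(sp(343,65),tp(468,110));b,f=tri(sp(78,100),tp(658,124))
print(a,e,b,f,(a+b)/2,'len',np.linalg.norm(a-b))
for z in(.094,):
    P=T.plane([tp(468,110),tp(658,124)],z);Q=S.plane([sp(343,65),sp(78,100)],z)
    for X in(P,Q):
        d=X[0]-X[1];print(X.mean(0),np.linalg.norm(d),'yaw of y',np.arctan2(-d[0],d[1]))
o=r.get_obs();print(o['position'],o['joint_positions'])
```

```text
[0.4951 0.296  0.0964] 0.0024971644146339535 [0.4894 0.2377 0.0968] 0.001210478560893868 [0.4923 0.2669 0.0966] len 0.05863938457661101
[0.4921 0.2663 0.094 ] 0.05807606124031512 yaw of y -0.09501003831294305
[0.4899 0.2689 0.094 ] 0.05936081510719307 yaw of y -0.10455075026313848
[0.344  0.0007 0.2409] [-0.2229 -0.3589  1.8775 -0.0003  1.621   1.0622]
```

>>> carry_out:
  rows:
    - [0, 0, 0, 0, 0, -1]
    - [0, 0, 0, 0, 0, -1]
    - [0, 0, 0, 0, 0, -1]
    - [0, 0, 0, 0, 0, -1]
    - [0, 0, 0, 0, 0, -1]
    - [0, 0, 0, 0, 0, -1]
    - [0, 0, 0, 0, 0, -1]
    - [0, 0, 0, 0, 0, -1]
    - [0, 0, 0, 0, 0, -0.5]
    - [0, 0, 0, 0, 0, 0]

```text
time: 11.8
position: [0.3471, 0.0013, 0.2403]
tool_rot: [-0.0, 0.741, 0.672, 0.0]
wrist_force: [0.3, 0.5, 0.4]
grip_width: 0.0854
finger_force: 0.0
```

```bash
cat >> h.py <<'E'
from scipy.spatial.transform import Rotation as Ro
def rel(target,yaw_y=None):
    o=r.get_obs();q=o['tool_rot'];R=Ro.from_quat(np.r_[q[1:],q[0]]).as_matrix()
    print('pos',o['position'],'q',o['joint_positions'],'toolx',R[:,0],'tooly',R[:,1],'yaw tooly',np.arctan2(R[1,1],R[0,1]))
    print('shift in tool axes',R.T@(np.array(target)-o['position']))
E
python3 -c "
from h import *
np.set_printoptions(precision=4,suppress=True)
rel([.4915,.2672,.2])"
```

```text
pos [0.3471 0.0013 0.2403] q [-0.2196 -0.35    1.8727  0.0002  1.6189 -0.1221] toolx [0.0974 0.9952 0.0002] tooly [ 0.9952 -0.0974 -0.    ] yaw tooly -0.09752278452627212
shift in tool axes [0.2787 0.1178 0.0404]
```

>>> carry_out:
  rows:
    - [0.035, 0.015, 0, 0, 0, 0]
    - [0.047, 0.02, 0, 0, 0, 0]
    - [0.05, 0.021, 0, 0, 0, 0]
    - [0.05, 0.021, 0, 0, 0, 0]
    - [0.05, 0.021, 0, 0, 0, 0]
    - [0.035, 0.015, 0, 0, 0, 0]
    - [0.012, 0.005, 0, 0, 0, 0]
    - [0, 0, 0.02, 0, 0, 0]
    - [0, 0, 0.03, 0, 0, 0]
    - [0, 0, 0, 0, 0, 0]

```text
time: 13.05
position: [0.4905, 0.2667, 0.1887]
tool_rot: [-0.001, 0.741, 0.671, -0.002]
wrist_force: [-0.0, 0.1, -0.4]
grip_width: 0.0856
finger_force: 0.0
```

```bash
python3 -c "
from h import *
np.set_printoptions(precision=4,suppress=True)
rel([.4915,.2672,.064])"
```

```text
pos [0.4905 0.2667 0.1887] q [0.3601 0.1361 1.5399 0.     1.469  0.4587] toolx [ 0.0985  0.9951 -0.0015] tooly [ 0.9951 -0.0985 -0.0031] yaw tooly -0.09864875925168093
shift in tool axes [0.0007 0.0014 0.1247]
```

>>> carry_out:
  rows:
    - [0.0005, 0.001, 0.02, 0, 0, 0]
    - [0, 0, 0.03, 0, 0, 0]
    - [0, 0, 0.03, 0, 0, 0]
    - [0, 0, 0.025, 0, 0, 0]
    - [0, 0, 0.015, 0, 0, 0]
    - [0, 0, 0.005, 0, 0, 0]
    - [0, 0, 0, 0, 0, 0]

```text
time: 13.92
position: [0.4928, 0.2679, 0.0661]
tool_rot: [0.0, 0.741, 0.672, 0.0]
wrist_force: [0.2, 0.1, 0.4]
grip_width: 0.0854
finger_force: 0.0
```

>>> carry_out:
  rows:
    - [0, 0, 0, 0, 0, 0]
    - [0, 0, 0, 0, 0, 0]
    - [0, 0, 0, 0, 0, 0]
    - [0, 0, 0, 0, 0, 0]
    - [0, 0, 0, 0, 0, 0]
    - [0, 0, 0, 0, 0, 0]
    - [0, 0, 0, 0, 0, 0]
    - [0, 0, 0, 0, 0, 0]
    - [0, 0, 0, 0, 0, 0]
  gripper: 1

```text
time: 15.05
position: [0.4925, 0.2679, 0.0656]
tool_rot: [0.0, 0.741, 0.672, 0.0]
wrist_force: [0.2, 0.2, 4.8]
grip_width: 0.007
finger_force: 59.2
```

>>> carry_out:
  rows:
    - [0, 0, -0.005, 0, 0, 0]
    - [0, 0, -0.015, 0, 0, 0]
    - [0, 0, -0.025, 0, 0, 0]
    - [0, 0, -0.03, 0, 0, 0]
    - [0, 0, -0.03, 0, 0, 0]
    - [0, 0, -0.025, 0, 0, 0]
    - [0, 0, -0.015, 0, 0, 0]
    - [0, 0, 0, 0, 0, 0.6]
    - [0, 0, 0, 0, 0, 0]
    - [0, 0, 0, 0, 0, 0]

```text
time: 16.3
position: [0.4922, 0.2678, 0.2101]
tool_rot: [-0.0, 0.768, 0.641, -0.0]
wrist_force: [0.3, 0.6, -0.5]
grip_width: 0.0067
finger_force: 58.5
```

Run:
```python
from h import *
np.set_printoptions(precision=4,suppress=True)
rel([.5615,-.2550,.2])
s=r.grab_frame('scene')[:,:,::-1];t=r.grab_frame('top')[:,:,::-1]
cv2.imwrite('pics/s5.png',s);cv2.imwrite('pics/t5.png',t)
def crop(im,x,y,w,h):return cv2.resize(im[y:y+h,x:x+w],(400,300),interpolation=cv2.INTER_CUBIC)
def big(im,x,y,w,h):return cv2.resize(im[y:y+h,x:x+w],(400,300),interpolation=cv2.INTER_CUBIC)
cv2.imwrite('pics/c5.png',np.vstack([np.hstack([crop(s,340,160,120,90),crop(s,60,300,200,150)]),np.hstack([big(s,122,318,80,60),big(t,410,200,80,60)])]))
```

```text
pos [0.4922 0.2678 0.2101] q [0.3607 0.1284 1.5052 0.0001 1.5087 0.5398] toolx [ 0.1782  0.984  -0.0002] tooly [ 0.984  -0.1782 -0.0006] yaw tooly -0.17913447711661598
shift in tool axes [-0.5021  0.1613  0.0101]
```

View pics/c5.png

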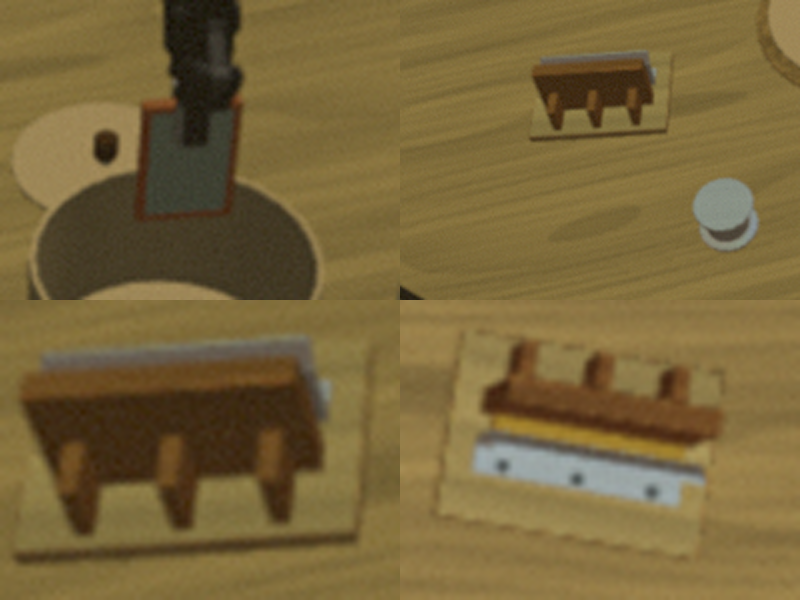

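The pane hangs upright from the fingers (upper left: top edge (140..240,104), bottom edge (138..232,215)). The jig and reel are undisturbed. Next I work out the pane's offset in the grip and recheck the jig from this crop.

Run:
```python
from h import *
np.set_printoptions(precision=4,suppress=True)
o=r.get_obs();p=o['position'];tx=np.array([.1782,.984,0]);n=np.array([.984,-.178,0])
sp=lambda x,y:(340+x/3.3333-.35,160+y/3.3333-.35)
for q in((140,105),(240,103),(138,218),(232,212)):
    d=S.ray([sp(*q)])[0];X=S.c+d*(n@(p-S.c))/(n@d)
    print(q,'along tool x',(X-p)@tx,'z rel tcp',X[2]-p[2])
s5=lambda x,y:(122+x/5-.4,318+(y-300)/5-.4);t5=lambda x,y:(410+(x-400)/5-.4,200+(y-300)/5-.4)
B=T.plane([t5(*q) for q in((462,330),(724,374),(694,556),(438,515))],.01);print(B,B.mean(0))
e=lambda a,b:np.arctan2(-(a-b)[0],(a-b)[1]);print('yaw',e(B[0],B[1]),e(B[3],B[2]))
L=S.plane([s5(43,355),s5(310,338)],.054);print('lip top scene',L,L.mean(0),np.linalg.norm(L[0]-L[1]),e(L[1],L[0]))
F=S.plane([s5(25,375),s5(295,357)],.07);print('fence top far edge',F,F.mean(0),np.linalg.norm(F[0]-F[1]),e(F[1],F[0]))
Lt=T.plane([t5(478,433),t5(705,468)],.054);print('lip line top',Lt,Lt.mean(0),e(Lt[0],Lt[1]),np.linalg.norm(Lt[0]-Lt[1]))
```

```text
(140, 105) along tool x -0.03176557390806309 z rel tcp 0.03067255205530442
(240, 103) along tool x 0.029368894319778883 z rel tcp 0.0268727452680341
(138, 218) along tool x -0.02824299160648176 z rel tcp -0.0596279708188063
(232, 212) along tool x 0.031998785931735926 z rel tcp -0.060557891643906986
[[ 0.6237 -0.1953  0.01  ]
 [ 0.5975 -0.3335  0.01  ]
 [ 0.5013 -0.313   0.01  ]
 [ 0.5257 -0.1787  0.01  ]] [ 0.562  -0.2551  0.01  ]
yaw -0.18722240586635708 -0.17965051650453992
lip top scene [[ 0.5354 -0.3054  0.054 ]
 [ 0.5563 -0.1982  0.054 ]] [ 0.5459 -0.2518  0.054 ] 0.1093076801810479 -0.1931787332436581
fence top far edge [[ 0.5578 -0.3096  0.07  ]
 [ 0.5781 -0.2035  0.07  ]] [ 0.5679 -0.2565  0.07  ] 0.10804322001424106 -0.1886556129545491
lip line top [[ 0.5639 -0.1914  0.054 ]
 [ 0.5436 -0.307   0.054 ]] [ 0.5537 -0.2492  0.054 ] -0.17373250898147402 0.11739657410503701
```

>>> carry_out:
  rows:
    - [-0.02, 0.006, 0, 0, 0, 0]
    - [-0.03, 0.01, 0, 0, 0, 0]
    - [-0.04, 0.012, 0, 0, 0, 0]
    - [-0.04, 0.013, 0, 0, 0, 0]
    - [-0.04, 0.013, 0, 0, 0, 0]
    - [-0.04, 0.013, 0, 0, 0, 0]
    - [-0.04, 0.013, 0, 0, 0, 0]
    - [-0.04, 0.013, 0, 0, 0, 0]
    - [-0.04, 0.013, 0, 0, 0, 0]
    - [-0.04, 0.013, 0, 0, 0, 0]

```text
time: 17.65
position: [0.5423, -0.1198, 0.2103]
tool_rot: [-0.0, 0.768, 0.64, -0.0]
wrist_force: [0.7, 0.6, -1.0]
grip_width: 0.0073
finger_force: 58.5
```

Scene and top agree on the slot centre, about (0.562, -0.255) with yaw -0.185. The pane sits central and plumb in the grip.

>>> carry_out:
  rows:
    - [-0.04, 0.013, 0, 0, 0, 0]
    - [-0.035, 0.011, 0, 0, 0, 0]
    - [-0.028, 0.009, 0, 0, 0, 0]
    - [-0.018, 0.006, 0, 0, 0, 0]
    - [-0.009, 0.002, 0, 0, 0, 0]
    - [0, 0, 0.02, 0, 0, 0]
    - [0, 0, 0.03, 0, 0, 0]
    - [0, 0, 0.015, 0, 0, 0]
    - [0, 0, 0, 0, 0, 0]
    - [0, 0, 0, 0, 0, 0]

```text
time: 18.9
position: [0.5602, -0.2529, 0.1465]
tool_rot: [0.001, 0.768, 0.64, 0.0]
wrist_force: [0.5, 0.8, -0.3]
grip_width: 0.007
finger_force: 58.5
```

Run:
```python
from h import *
np.set_printoptions(precision=4,suppress=True)
rel([.560,-.2548,.123])
s=r.grab_frame('scene')[:,:,::-1];t=r.grab_frame('top')[:,:,::-1]
def crop(im,x,y,w,h):return cv2.resize(im[y:y+h,x:x+w],(400,300),interpolation=cv2.INTER_CUBIC)
cv2.imwrite('pics/c6.png',np.hstack([crop(s,110,290,120,90),crop(t,390,180,120,90)]))
```

```text
pos [ 0.5602 -0.2529  0.1465] q [-0.5494  0.2719  1.464   0.0001  1.4043 -0.3687] toolx [ 0.1797  0.9837 -0.0004] tooly [ 0.9837 -0.1797  0.0013] yaw tooly -0.18065298372233665
shift in tool axes [-0.0019  0.0001  0.0235]
```

View pics/c6.png

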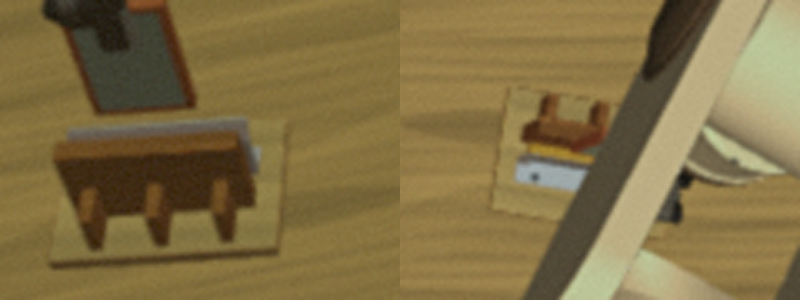

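The pane hangs over the jig (bottom edge at (97..195,105) in the left crop), aligned with the slot. I lower it below the fence top and feel for the fence.

>>> carry_out:
  rows:
    - [-0.002, 0, 0.01, 0, 0, 0]
    - [0, 0, 0.01, 0, 0, 0]
    - [0, 0, 0.004, 0, 0, 0]
    - [0, 0, 0, 0, 0, 0]
    - [0, 0, 0, 0, 0, 0]

```text
time: 19.62
position: [0.5595, -0.2548, 0.1215]
tool_rot: [0.0, 0.768, 0.64, 0.0]
wrist_force: [0.4, 0.4, 0.4]
grip_width: 0.0069
finger_force: 58.5
```

>>> carry_out:
  rows:
    - [0, 0.001, 0, 0, 0, 0]
    - [0, 0.001, 0, 0, 0, 0]
    - [0, 0, 0, 0, 0, 0]

```text
time: 20.0
position: [0.5615, -0.2551, 0.1214]
tool_rot: [0.0, 0.768, 0.64, 0.0]
wrist_force: [0.2, -0.2, -0.4]
grip_width: 0.0068
finger_force: 58.5
```

>>> carry_out:
  rows:
    - [0, 0.001, 0, 0, 0, 0]
    - [0, 0, 0, 0, 0, 0]

```text
time: 20.25
position: [0.5624, -0.2553, 0.1213]
tool_rot: [-0.0, 0.768, 0.64, 0.0]
wrist_force: [1.3, -0.6, -1.0]
grip_width: 0.0068
finger_force: 58.5
```

>>> carry_out:
  rows:
    - [0, 0.001, 0, 0, 0, 0]
    - [0, 0, 0, 0, 0, 0]

```text
time: 20.5
position: [0.5634, -0.2555, 0.1213]
tool_rot: [-0.0, 0.768, 0.64, 0.0]
wrist_force: [0.5, 1.1, -1.4]
grip_width: 0.0071
finger_force: 58.5
```

>>> carry_out:
  rows:
    - [0, 0.001, 0, 0, 0, 0]
    - [0, 0, 0, 0, 0, 0]

```text
time: 20.75
position: [0.5643, -0.2557, 0.1213]
tool_rot: [-0.0, 0.768, 0.64, 0.0]
wrist_force: [0.1, -0.2, 0.1]
grip_width: 0.0071
finger_force: 58.5
```

>>> carry_out:
  rows:
    - [0, 0.001, 0, 0, 0, 0]
    - [0, 0, 0, 0, 0, 0]

```text
time: 21.0
position: [0.5649, -0.2557, 0.1212]
tool_rot: [-0.001, 0.768, 0.64, -0.0]
wrist_force: [-4.6, 0.8, 1.4]
grip_width: 0.0069
finger_force: 59.0
```

>>> carry_out:
  rows:
    - [0, 0.001, 0, 0, 0, 0]
    - [0, 0, 0, 0, 0, 0]

```text
time: 21.25
position: [0.5655, -0.2558, 0.1212]
tool_rot: [-0.001, 0.768, 0.64, -0.001]
wrist_force: [-9.7, 2.6, 2.8]
grip_width: 0.0068
finger_force: 59.5
```

The fence is felt at TCP x ≈ 0.5648, which puts the slot centre at about 0.563. I back off to the centre and descend.

>>> carry_out:
  rows:
    - [0, -0.002, 0, 0, 0, 0]
    - [0, -0.0015, 0, 0, 0, 0]
    - [0, 0, 0, 0, 0, 0]
    - [0, 0, 0.004, 0, 0, 0]
    - [0, 0, 0.004, 0, 0, 0]
    - [0, 0, 0, 0, 0, 0]

```text
time: 22.0
position: [0.5627, -0.2553, 0.1127]
tool_rot: [-0.0, 0.768, 0.64, -0.0]
wrist_force: [0.3, -0.2, 0.2]
grip_width: 0.0073
finger_force: 58.6
```

>>> carry_out:
  rows:
    - [0, 0, 0.003, 0, 0, 0]
    - [0, 0, 0.003, 0, 0, 0]
    - [0, 0, 0.003, 0, 0, 0]
    - [0, 0, 0, 0, 0, 0]

```text
time: 22.5
position: [0.5627, -0.2553, 0.104]
tool_rot: [-0.0, 0.768, 0.64, -0.0]
wrist_force: [0.2, -0.5, -0.7]
grip_width: 0.0072
finger_force: 58.6
```

>>> carry_out:
  rows:
    - [0, 0, 0.003, 0, 0, 0]
    - [0, 0, 0.003, 0, 0, 0]
    - [0, 0, 0.003, 0, 0, 0]
    - [0, 0, 0, 0, 0, 0]

```text
time: 23.0
position: [0.5628, -0.2553, 0.095]
tool_rot: [-0.0, 0.768, 0.64, -0.0]
wrist_force: [0.6, 0.3, -0.8]
grip_width: 0.007
finger_force: 58.6
```

>>> carry_out:
  rows:
    - [0, 0, 0.002, 0, 0, 0]
    - [0, 0, 0.002, 0, 0, 0]
    - [0, 0, 0.002, 0, 0, 0]
    - [0, 0, 0, 0, 0, 0]

```text
time: 23.5
position: [0.5629, -0.2554, 0.0894]
tool_rot: [0.0, 0.768, 0.64, 0.0]
wrist_force: [-1.5, 0.9, 1.8]
grip_width: 0.0069
finger_force: 59.1
```

>>> carry_out:
  rows:
    - [0, 0, 0.002, 0, 0, 0]
    - [0, 0, 0.002, 0, 0, 0]
    - [0, 0, 0, 0, 0, 0]

```text
time: 23.88
position: [0.5629, -0.2554, 0.0854]
tool_rot: [0.0, 0.768, 0.64, 0.0]
wrist_force: [-1.4, 0.9, 5.8]
grip_width: 0.0069
finger_force: 59.6
```

>>> carry_out:
  rows:
    - [0, 0, 0.001, 0, 0, 0]
    - [0, 0, 0.001, 0, 0, 0]
    - [0, 0, 0.001, 0, 0, 0]
    - [0, 0, 0, 0, 0, 0]

```text
time: 24.38
position: [0.563, -0.2554, 0.0826]
tool_rot: [0.0, 0.768, 0.64, 0.0]
wrist_force: [-1.9, 1.0, 7.6]
grip_width: 0.0075
finger_force: 59.9
```

>>> carry_out:
  rows:
    - [0, 0, 0.0005, 0, 0, 0]
    - [0, 0, 0, 0, 0, 0]

```text
time: 24.62
position: [0.563, -0.2554, 0.0822]
tool_rot: [0.0, 0.768, 0.64, 0.0]
wrist_force: [-1.8, 0.6, 7.4]
grip_width: 0.0072
finger_force: 59.9
```

>>> carry_out:
  rows:
    - [0, 0, 0.0005, 0, 0, 0]
    - [0, 0, 0, 0, 0, 0]

```text
time: 24.88
position: [0.563, -0.2555, 0.0817]
tool_rot: [0.0, 0.768, 0.64, 0.0]
wrist_force: [-1.2, 0.8, 7.6]
grip_width: 0.0071
finger_force: 60.0
```

>>> carry_out:
  rows:
    - [0, 0, 0.0005, 0, 0, 0]
    - [0, 0, 0, 0, 0, 0]

```text
time: 25.12
position: [0.5631, -0.2555, 0.0815]
tool_rot: [0.0, 0.768, 0.64, 0.0]
wrist_force: [-2.6, 1.8, 11.1]
grip_width: 0.0068
finger_force: 60.5
```

>>> carry_out:
  rows:
    - [0, 0, 0.0003, 0, 0, 0]
    - [0, 0, 0, 0, 0, 0]
    - [0, 0, 0, 0, 0, 0]

```text
time: 25.5
position: [0.5631, -0.2555, 0.0815]
tool_rot: [0.001, 0.768, 0.64, 0.0]
wrist_force: [-2.9, 1.7, 13.9]
grip_width: 0.0067
finger_force: 60.9
```

Run:
```python
from h import *
s=r.grab_frame('scene')[:,:,::-1]
def crop(im,x,y,w,h):return cv2.resize(im[y:y+h,x:x+w],(400,300),interpolation=cv2.INTER_CUBIC)
cv2.imwrite('pics/c7.png',np.hstack([crop(s,110,290,120,90),crop(s,100,230,280,210)]))
```

```text
(no output)
```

View pics/c7.png

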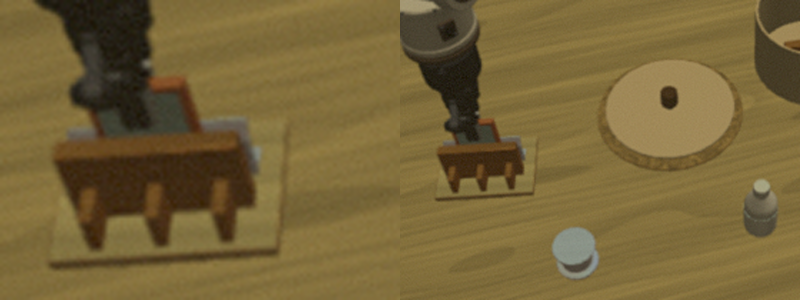

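The pane stands mid-slot between fence and lip (left crop, top edge about (95..185,85)). It is on the firm stop at 14 N and still gripped. The lid lies flat on the mat and the bystanders are untouched, so I hand in.

```bash
python3 -c "
from station import r
print(r.job_done())"
```

```text
the job is handed in; nothing more can be done
None
```

I handed the job in at about 25.5 s: the lid is knob up on the cork mat, and the pane is still gripped mid-slot and pressed onto the ledge's firm stop at about 14 N. The hand-in returned no verdict.

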